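# Tighten the model glue-up press to its first click

## Task

Press the glued contour model: first push the loaded bed fully home under the platen, then tighten the black four-armed knob clockwise, in short turns between the two posts, until its slip clutch clicks. Stop at this first click - a second click would crush the model - and let go, leaving the glue bottle, jar, weight and little model house standing where they are.

Things in the scene. Friction and masses are not known exactly. Their poses are not given: they have to be found in the camera images.
- press: Small bench press, fixed to the table. Origin on the table below the knob's axis, z up; x points the way the bed slides home. Base plate 16 mm thick, x -180 to 80, y +-75 mm. Two round steel posts, diameter 16 mm, at x 0, y +50 and -50 mm, reach 144 mm above the table. A grey beam (36 mm in x, 128 mm in y) joins them, its top 104 mm above the table.
- bed_grip (a point): Grasp point in the upright wooden handle at the bed's open end, 50 mm above the table, axes as the press. The handle is 14 mm in x, 30 mm in y, and stands from 20 to 66 mm above the table; the bed's top is at 24 mm. With the bed home it lies at x -82 mm in the press frame.
- bed (a joint): Travel of the bed in m along the press's +x axis: 0 fully out, 0.080 fully home against its stop. Slides with about 2 N of friction and stays where it is left. It carries the glued layered model (70 x 66 x 20 mm).
- knob_grip (a point): Centre of the black four-armed knob, on its vertical axis, always 130 mm above the table; x, y axes along its arms, turning with it. Two crossed bars, 60 mm tip to tip, 14 mm wide, 116 to 140 mm above the table; can be pinched across opposite tips. Tips pass 12 mm inside the posts, too tight for a finger; about 60 degrees either side of the press's x axis is free, front and back.
- pin_top (a point): Top of the steel click pin, diameter 10 mm, in the centre of the knob's top: 150 mm above the table before the click; at the first click it sinks about 5 mm, to 145 mm, and stays sunk.
- screw (a joint): Turn of the steel collar (diameter 42 mm, one small nose on its rim) under the knob in rad: grows clockwise seen from above, 3.0 when the platen is hard down on the model. Lowers the platen 4 mm per rad. Takes about 0.06 N m to turn, stays where it is left. Knob and collar turn together until the platen is down.
- clutch (a joint): Clockwise turn of knob against collar in rad: 0 until the platen is down and the torque reaches about 0.23 N m; then the clutch lets go, the torque drops to nothing by 0.2 and the knob drops into the first notch at 0.47 (let go there, it stays between 0.37 and 0.57). Turning on takes up to 0.23 N m again, the most at 0.63, and gives the second click at about 0.78.
- glue: White glue bottle, diameter 48 mm, 130 mm tall, origin at the centre of its foot. Leave standing.
- jar: White ceramic jar, diameter 60 mm, 85 mm tall, origin at the centre of its foot. Leave standing.
- weight: Dark steel drawing weight, diameter 52 mm, 34 mm tall, origin at the centre of its foot. Leave standing.
- maquette: Little white card model house, 50 x 40 mm, 80 mm tall, origin at the centre of its foot. Leave standing.

How it is judged:
By the outcome, as a careful person would: the job done as asked, in the order asked, and still so for the second after the job is handed in, with the robot touching nothing.
It also fails if it takes over 54 s, if anything falls off the work surface, if the arm or the gripper's body presses on something with over 40 N, if the wrist force passes 120 N, or if a joint passes its speed limit or range.

## Robot

A 6-joint arm with a two-finger parallel gripper is mounted at the origin on the work surface. World frame = base frame: x ahead of the robot, y to its left, z up, the work surface at z = 0. Lengths are in m, angles in rad, forces in N, time in s.
With the tool pointing down it reaches from about 0.35 to 0.975 m from the base axis. Payload 4.9 kg.
Tool frame: the origin (TCP) lies on the centre line of the jaws, within the pads' length; the fingertips stand ctrl.tcp_to_tips ahead of it and the grasp point (between the pads) lies 3 mm ahead of it (ctrl.tcp_to_tips is the distance from the TCP to the fingertips, in m); z points along the fingers, y is the direction in which the jaws open and shut (so a half turn about z gives the same grasp; the last joint's range is limited). The gripper opens to 85 mm and grips with 20 to 120 N. Pads are 22 mm wide; open, the fingers measure 114 mm over their backs; the gripper's body (76 mm by 85 mm) begins 54 mm behind the grasp point. The pads swing forward as they close: fully open they stand 13 mm farther back than shut.
Start: joints at [-1.355, 0.053, 1.613, -0, 1.476, -0.119], TCP at [0.205, -0.59, 0.253] pointing down, gripper open.
Joint ranges: [-3.01, 3.01], [-1.01, 2.22], [0.06, 2.58], [-1.02, 4.17], [0.09, 2.62], [-3.14, 3.14]. Speed limits (rad/s): [2.57, 2.57, 3.14, 3.14, 3.14, 3.14].

## Interface

Orientations are given as a rotation vector (axis times angle).
In Python, from station import ctrl, vision gives the robot as it stands.
- The arm moves only by the tool jog_arm, never from a script. Its argument "deltas" is a list of rows, each a list of 7 numbers: the turn, a rotation vector about the tool's x, y, z in rad, then the shift along the tool's x, y, z in cm, then the opening, from 0 (shut) to 1 (fully open). A call has 1 to 12 rows; each row shifts and turns the commanded pose from where the row before left it, along the tool's axes as they then stand; what a row does not reach is not made up. A row lasts 1/12 s, in which the tool goes at most 41.7 mm and 7.16 degrees, less where a joint would pass 70% of its speed; a pose out of reach is approached as far as the arm can. A call with a gripper value outside its range is refused whole. The fingers move at their own pace and stop on an object; "grip_force" is the grip in N (left out, the last holds). Time passes only in rows, so rows that do not move let the fingers close. It gives the time, the measured TCP pose, the force and the opening at its end, in the units of the state.
- ctrl.get_obs(): the state, without advancing time (a new reading comes with each control period).
- vision.get_image(name): name is "side" or "top" or "wrist"; returns (picture, depth): 480x640x3 uint8, red, green, blue; 480x640 float32, m along the optical axis (not along the pixel's ray), 0 where there is no reading.
- vision.calibration(name): a dict with "fx", "fy", "cx", "cy" (pixels), "rvec" (rotation vector, rad) and "tvec" (3), from world to camera coordinates, as OpenCV has them; the wrist camera has in their place "hand_eye" (4x4, takes a point from camera to tool coordinates, whose origin is the TCP and whose axes are the flange's). Camera axes: x right, y down, z forward; pixel columns grow to the right and rows downward; lengths in m; the calibration is good to about 2 mm. A picture is of the moment at which its call begins: read the wrist's pose just before it. calibration takes no time and is no camera call.
- ctrl.finish_job(): hands the job in, once; it reports no verdict.
The state is a dict: "t": time; "q": joint angles; "dq": joint speeds; "effort": joint torques, N m; "tool_pos": TCP position; "tool_rot": TCP orientation; "contact_force": force on the tool from outside, world axes, zero at the start; "wrist_torque": the same for the moment, N m; "opening": finger opening in m.
Only numpy, scipy, OpenCV 4.12 (cv2) and the standard library are available. Lean on these libraries where they do the work, as an engineer would, in place of code of your own. Each camera call takes 0.05 s, during which the arm holds its last target. There are 200 camera calls.

## Working session

There is one attempt and no reset: what is moved stays moved. The work goes in short steps, Python scripts to look and compute and a tool call to move; the robot and the scene stay as the last step left them, time stands still between calls to the robot, and variables do not carry over. Pictures are saved under pics/ and viewed, about 8 in all and at most 12, crops included, and the job is handed in when it is done.

Besides the shell and the picture viewer there is one more tool, called as name([rows], argument=value, ...), one row to a line, values as JSON. jog_arm: Moves the arm, as the interface text tells. Its arguments: {"type":"object","properties":{"deltas":{"type":"array"},"grip_force":{"type":"number"}},"required":["deltas"]}

```bash
mkdir -p pics; ls
cat > h.py <<'E'
import numpy as np, cv2
from scipy.spatial.transform import Rotation as R
from station import ctrl, vision
def cam(name,obs=None):
    c=vision.calibration(name)
    K=np.array([[c['fx'],0,c['cx']],[0,c['fy'],c['cy']],[0,0,1.]])
    T=np.eye(4)
    if name=='wrist':
        W=np.eye(4);W[:3,:3]=R.from_rotvec(obs['tool_rot']).as_matrix();W[:3,3]=obs['tool_pos']
        T=W@np.array(c['hand_eye'])
    else:
        E=np.eye(4);E[:3,:3]=R.from_rotvec(np.ravel(c['rvec'])).as_matrix();E[:3,3]=np.ravel(c['tvec']);T=np.linalg.inv(E)
    return K,T   # T: cam->world
def cloud(d,K,T):
    v,u=np.mgrid[:480,:640]
    P=np.stack([(u-K[0,2])/K[0,0]*d,(v-K[1,2])/K[1,1]*d,d],-1)
    return P@T[:3,:3].T+T[:3,3]
def proj(P,K,T):
    Ti=np.linalg.inv(T);p=np.atleast_2d(P)@Ti[:3,:3].T+Ti[:3,3];q=p@K.T;return q[:,:2]/q[:,2:]
E
python3 - <<'E'
from h import *
o=ctrl.get_obs();print(o,ctrl.tcp_to_tips)
for n in('side','top'):
    im,d=vision.get_image(n);cv2.imwrite(f'pics/{n}0.png',im[:,:,::-1]);np.savez(f'pics/{n}0.npz',im=im,d=d)
    K,T=cam(n);print(n,K[0,0],T[:3,3].round(3),T[:3,2].round(2),(d>0).mean())
E
```

```text
pics
{'t': 0.0, 'q': array([-1.35502128e+00,  5.33543559e-02,  1.61430677e+00, -3.06641386e-05,
        1.47598018e+00, -1.19003225e-01]), 'dq': array([ 0.00080585,  0.00111979, -0.00013308, -0.00073403,  0.00030738,
        0.00157842]), 'effort': array([-2.37166212e-03, -3.93680906e+01, -3.70175457e+01, -3.59102041e-04,
        7.04679958e-03,  7.29043109e-06]), 'tool_pos': array([ 0.20521597, -0.58973531,  0.25205689]), 'tool_rot': array([-3.09566602e+00, -5.23080056e-01,  2.03403384e-04]), 'contact_force': array([-0.44369857,  0.08411253,  0.06174672]), 'wrist_torque': array([0.00946309, 0.04193985, 0.01747471]), 'opening': 0.08522876573705444} 0.022
side 441.6385545662451 [ 0.41  -0.545  0.575] [ 0.2   0.78 -0.6 ] 0.995966796875
top 613.7825913019541 [0.447 0.02  1.03 ] [ 0.13  0.04 -0.99] 0.9960416666666667
```

View pics/top0.png

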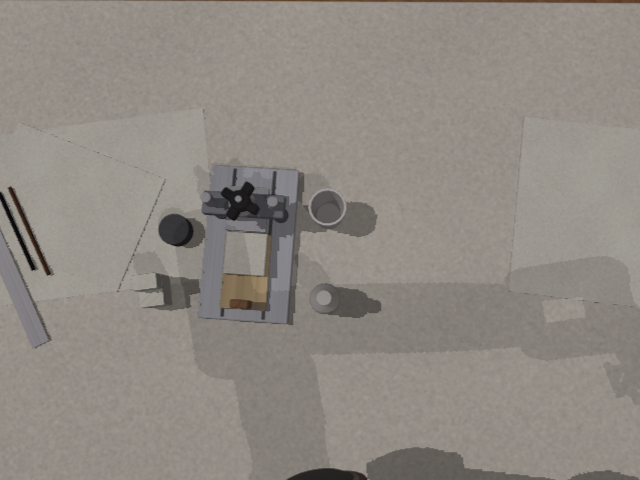

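View pics/side0.png

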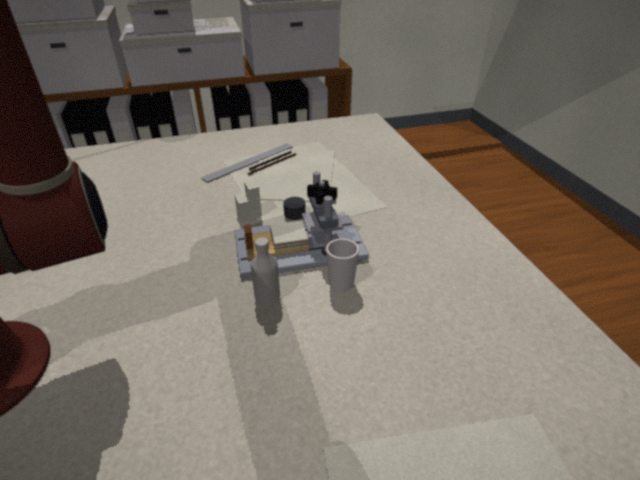

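The top view shows the press at about (250,245), knob at (240,201), bed handle at (240,303), weight at (176,230), maquette at (152,290), jar at (327,207) and glue at (324,298). The side view shows the same layout, with the glue at (265,275) and the jar at (341,265). Next I'll measure with the depth cloud.

```bash
cat > m.py <<'E'
from h import *
from scipy import ndimage
C={}
for n in('top','side'):
    z=np.load(f'pics/{n}0.npz');K,T=cam(n);C[n]=(cloud(z['d'],K,T),z['im'].astype(int))
P,im=C['top']
box=(P[...,0]>.3)&(P[...,0]<.85)&(P[...,1]>0)&(P[...,1]<.4)
print('table z',np.median(P[box][:,2]))
def rep(n,P,m):
    l,k=ndimage.label(m)
    for i in range(1,k+1):
        q=P[l==i]
        if len(q)>12: 
            (c,s,a)=cv2.minAreaRect((q[:,:2]*1000).astype(np.float32)); print(n,len(q),q.mean(0).round(4),'rect',np.round(c,1),np.round(s,1),round(a,1))
for a,b in((.11,.135),(.135,.147),(.1475,.17),(.098,.109),(.055,.072),(.028,.04),(.075,.09),(.01,.0195),(.04,.055)):
    for n in('top','side'):
        Q=C[n][0];bx=(Q[...,0]>.3)&(Q[...,0]<.85)&(Q[...,1]>0)&(Q[...,1]<.4)
        rep(f'{n} {a}-{b}',Q,bx&(Q[...,2]>a)&(Q[...,2]<b))
dark=box&(im.sum(-1)<110)&(P[...,2]>.11)&(P[...,2]<.155)
rep('knob',P,dark)
E
python3 m.py
```

```text
table z 0.0008563048373617654
top 0.11-0.135 64 [0.6215 0.1598 0.1203] rect [622.3 159.7] [22.1  7.6] 4.6
top 0.11-0.135 45 [0.6101 0.2214 0.1225] rect [610.5 222.5] [ 6.1 15.2] 42.0
top 0.11-0.135 34 [0.6049 0.1224 0.1221] rect [605.6 122.5] [ 5.3 14.7] 41.9
top 0.11-0.135 22 [0.5972 0.1505 0.1277] rect [597.6 150.8] [ 2.5 13.1] 53.9
top 0.11-0.135 93 [0.5941 0.1743 0.1197] rect [592.8 175.6] [ 9.2 31.1] 25.0
top 0.11-0.135 190 [0.471  0.0468 0.1294] rect [470.8  47.1] [21.9 21.7] 46.6
side 0.11-0.135 39 [0.6115 0.2211 0.1294] rect [612.9 221. ] [ 9.6 15.3] 86.2
side 0.11-0.135 340 [0.6062 0.1534 0.1243] rect [601.3 150.4] [58.9 59.3] 68.8
side 0.11-0.135 192 [0.4695 0.0427 0.1248] rect [469.7  46.4] [21.7 23.4] 28.1
top 0.135-0.147 656 [0.6111 0.1751 0.141 ] rect [612.1 175.4] [49.2 47.9] 15.7
top 0.135-0.147 100 [0.6136 0.2249 0.143 ] rect [614.1 225.4] [14.9 14.7] 45.3
top 0.135-0.147 95 [0.6094 0.1255 0.1429] rect [609.4 125.7] [15.3 15.2] 36.4
side 0.135-0.147 52 [0.6126 0.2232 0.1412] rect [613.4 225. ] [17.1 14.3] 74.6
side 0.135-0.147 248 [0.6091 0.1698 0.1402] rect [610.6 1
[... 4258 characters left out ...]
] 87.4
top 0.04-0.055 476 [0.4681 0.3247 0.049 ] rect [476.7 328.6] [48.6 41.6] 9.6
side 0.04-0.055 224 [0.4722 0.3194 0.048 ] rect [476.  328.4] [49.5 44.1] 9.9
side 0.04-0.055 676 [0.5399 0.1767 0.0433] rect [540.2 179.7] [70.8 68.8] 86.8
side 0.04-0.055 43 [0.4579 0.1687 0.0481] rect [458.  168.7] [ 5.9 13.3] 87.2
side 0.04-0.055 40 [0.6061 0.1213 0.0485] rect [606.1 120.7] [ 8.1 14.2] 64.0
side 0.04-0.055 57 [0.6199 0.0676 0.0509] rect [619.7  67.5] [ 8.2 33.6] 70.0
side 0.04-0.055 163 [0.6055 0.0262 0.0476] rect [608.3  29.9] [23.9 51.7] 74.3
side 0.04-0.055 171 [0.4677 0.0289 0.0477] rect [466.3  32.9] [22.  46.7] 75.6
knob 681 [0.6092 0.1732 0.1391] rect [610.9 174.7] [46.6 48.2] 14.9
```

Run:
```python
import cv2
i=cv2.imread('pics/top0.png')[150:340,120:370];cv2.imwrite('pics/c0.png',cv2.resize(i,None,fx=3.15,fy=3.15,interpolation=2))
```

```text
(no output)
```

View pics/c0.png

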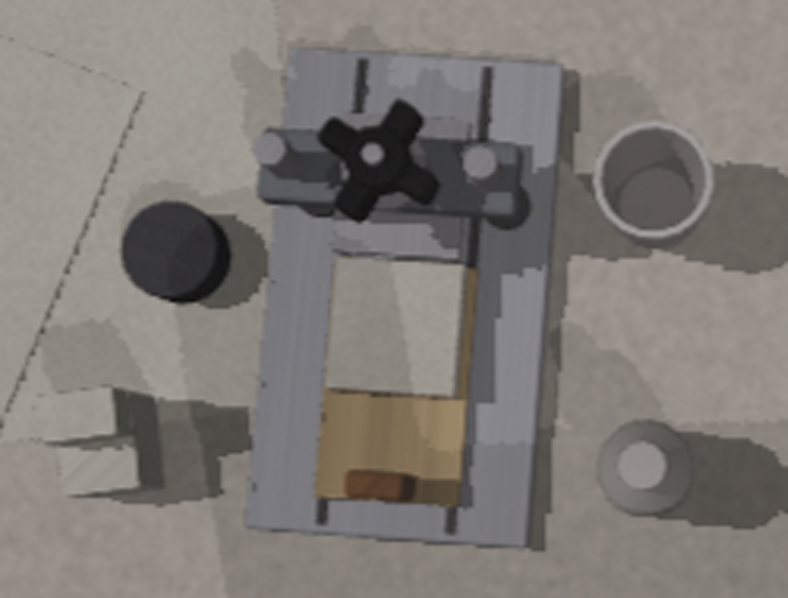

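The crop shows the knob with one arm pair about 25–30° off the press x axis, and the bed nearly out with its handle at (380,485). Next I'll measure the arm angle and work out the move to behind the handle.

```bash
cat >> h.py <<'E'
C0=np.array([.6115,.1755]); YAW=np.deg2rad(-2.6)
def knob_angle(P,c=C0):
    q=P[(abs(P[...,2]-.1395)<.0045)][:,:2]-c; r=np.hypot(*q.T); m=(r>12e-3)&(r<31e-3); q=q[m];r=r[m];t=np.arctan2(q[:,1],q[:,0])
    return np.rad2deg(np.angle(np.exp(4j*t).sum())/4),len(r)   # world deg, mod 90
def state(o=None):
    o=o or ctrl.get_obs();M=R.from_rotvec(o['tool_rot']).as_matrix()
    print('t%.2f'%o['t'],'tcp',(o['tool_pos']*1000).round(1),'jaw deg %.1f'%np.rad2deg(np.arctan2(M[1,1],M[0,1])),'tilt',M[:,2].round(3),'F',o['contact_force'].round(1),'Mz',o['wrist_torque'].round(3),'op %.1f'%(o['opening']*1e3),'q',o['q'].round(2));return o,M
def go(p,jaw):   # total tool-frame move in cm and turn deg about tool z (positive tool z = clockwise from above)
    o,M=state();d=M.T@(np.array(p)-o['tool_pos'])*100
    cur=np.rad2deg(np.arctan2(M[1,1],M[0,1]));a=((cur-jaw+90)%180)-90
    print('shift cm (tool axes before turn)',d.round(2),'turn z deg',round(a,1),'rad',np.deg2rad(a).round(3))
E
python3 - <<'E'
from h import *
for n in('top','side'):
    z=np.load(f'pics/{n}0.npz');K,T=cam(n);P=cloud(z['d'],K,T);print(n,knob_angle(P), knob_angle(P,np.array([.611,.175])))
go([.40,.185,.25],87.4)
go([.42,.185,.25],-2.6)
E
```

```text
top (np.float64(-28.618692410803096), 457) (np.float64(-28.75749584879399), 458)
side (np.float64(-29.256690803395493), 188) (np.float64(-29.01770814958175), 185)
t0.10 tcp [ 205.2 -589.8  252.2] jaw deg -70.8 tilt [-0.     0.002 -1.   ] F [-0.2 -0.8 -0.2] Mz [-0.034 -0.032 -0.013] op 85.0 q [-1.36  0.05  1.61  0.    1.48 -0.12]
shift cm (tool axes before turn) [ 43.85 -66.78   0.35] turn z deg 21.8 rad 0.38
t0.10 tcp [ 205.2 -589.8  252.2] jaw deg -70.8 tilt [-0.     0.002 -1.   ] F [-0.2 -0.8 -0.2] Mz [-0.034 -0.032 -0.013] op 85.0 q [-1.36  0.05  1.61  0.    1.48 -0.12]
shift cm (tool axes before turn) [ 45.74 -66.12   0.35] turn z deg -68.2 rad -1.191
```

jog_arm([
  [0, 0, 0, 4, 0, 0, 0],
  [0, 0, 0, 4, 0, 0, 0],
  [0, 0, 0, 4, 0, 0, 0],
  [0, 0, 0, 4, 0, 0, 0],
  [0, 0, 0, 4, 0, 0, 0],
  [0, 0, 0, 4, 0, 0, 0],
  [0, 0, 0, 1.1, -3.3, 0, 0],
  [0, 0, 0, 1.1, -3.3, 0, 0],
  [0, 0, 0, 1.1, -3.3, 0, 0],
  [0, 0, 0, 1.1, -3.3, 0, 0],
  [0, 0, 0, 1.1, -3.3, 0, 0],
  [0, 0, 0, 1.1, -3.3, 0, 0],
])

```text
t: 1.1
tool_pos: [0.4289, -0.3009, 0.2525]
tool_rot: [-3.097, -0.523, 0.001]
contact_force: [0.0, 0.6, -0.5]
opening: 0.0
```

jog_arm([
  [0, 0, 0, 1.1, -3.3, 0, 0],
  [0, 0, 0, 1.1, -3.3, 0, 0],
  [0, 0, 0, 1.1, -3.3, 0, 0],
  [0, 0, 0, 1.1, -3.3, 0, 0],
  [0, 0, 0, 1.1, -3.3, 0, 0],
  [0, 0, 0, 1.1, -3.3, 0, 0],
  [0, 0, 0, 1.1, -3.3, 0, 0],
  [0, 0, 0, 1.1, -3.3, 0, 0],
  [0, 0, 0.1, 1.1, -3.3, 0, 0],
  [0, 0, 0.1, 1.1, -3.3, 0, 0],
  [0, 0, 0.1, 0, -3.3, 0, 0],
  [0, 0, 0.08, 0, 0, 0, 0],
])

```text
t: 2.1
tool_pos: [0.4227, 0.0821, 0.2528]
tool_rot: [-3.139, 0.068, 0.002]
contact_force: [0.5, -0.9, -0.9]
opening: 0.0002
```

```bash
python3 -c "
from h import *
go([.4197,.1842,.057],87.4)"
```

```text
t2.10 tcp [422.7  82.1 252.8] jaw deg -92.5 tilt [-0.001  0.002 -1.   ] F [ 0.5 -0.9 -0.9] Mz [0.009 0.01  0.041] op 0.2 q [ 0.02 -0.44  2.04  0.    1.54  1.63]
shift cm (tool axes before turn) [ -0.71 -10.14  19.61] turn z deg 0.1 rad 0.002
```

jog_arm([
  [0, 0, 0, -0.2, -3.4, 0, 0],
  [0, 0, 0, -0.2, -3.4, 0, 0],
  [0, 0, 0, -0.2, -3.2, 0, 0],
  [0, 0, 0, 0, 0, 3, 0],
  [0, 0, 0, 0, 0, 3.5, 0],
  [0, 0, 0, 0, 0, 3.5, 0],
  [0, 0, 0, 0, 0, 3, 0],
  [0, 0, 0, 0, 0, 2, 0],
  [0, 0, 0, 0, 0, 0, 0],
])

```text
t: 2.85
tool_pos: [0.4181, 0.1769, 0.0975]
tool_rot: [3.138, -0.071, -0.017]
contact_force: [-1.1, -1.0, -0.5]
opening: -0.0
```

```bash
python3 -c "
from h import *
go([.4197,.1842,.057],87.4)"
```

```text
t2.85 tcp [418.1 176.9  97.5] jaw deg -92.6 tilt [-0.011 -0.003 -1.   ] F [-1.1 -1.  -0.5] Mz [0.019 0.075 0.023] op -0.0 q [ 0.24 -0.21  2.13  0.    1.23  1.85]
shift cm (tool axes before turn) [ 0.17 -0.75  4.05] turn z deg 0.0 rad 0.0
```

jog_arm([
  [0, 0, 0, 0, -0.7, 1, 0],
  [0, 0, 0, 0, 0, 1.5, 0],
  [0, 0, 0, 0, 0, 1.4, 0],
  [0, 0, 0, 0, 0, 0, 0],
  [0, 0, 0, 0, 0, 0, 0],
])

```text
t: 3.27
tool_pos: [0.4232, 0.1853, 0.0651]
tool_rot: [-3.14, 0.071, -0.001]
contact_force: [-0.0, 0.9, 0.6]
opening: 0.0002
```

```bash
python3 -c "
from h import *
go([.4197,.1842,.057],87.4)
go([.5208,.1796,.057],87.4)"
```

```text
t3.27 tcp [423.2 185.3  65.1] jaw deg -92.6 tilt [ 0.001  0.    -1.   ] F [-0.   0.9  0.6] Mz [ 0.064 -0.049  0.002] op 0.2 q [ 0.25 -0.14  2.14  0.    1.15  1.87]
shift cm (tool axes before turn) [-0.34  0.12  0.81] turn z deg 0.0 rad 0.0
t3.27 tcp [423.2 185.3  65.1] jaw deg -92.6 tilt [ 0.001  0.    -1.   ] F [-0.   0.9  0.6] Mz [ 0.064 -0.049  0.002] op 0.2 q [ 0.25 -0.14  2.14  0.    1.15  1.87]
shift cm (tool axes before turn) [9.78 0.13 0.82] turn z deg 0.0 rad 0.0
```

jog_arm([
  [0, 0, 0, 0, 0.1, 0.8, 0],
  [0, 0, 0, 1, 0, 0, 0],
  [0, 0, 0, 1, 0, 0, 0],
  [0, 0, 0, 1, 0, 0, 0],
  [0, 0, 0, 1, 0, 0, 0],
  [0, 0, 0, 1, 0, 0, 0],
  [0, 0, 0, 1, 0, 0, 0],
  [0, 0, 0, 1, 0, 0, 0],
  [0, 0, 0, 0.8, 0, 0, 0],
  [0, 0, 0, 0, 0, 0, 0],
  [0, 0, 0, 0, 0, 0, 0],
])

```text
t: 4.18
tool_pos: [0.5015, 0.1801, 0.0565]
tool_rot: [3.141, -0.072, 0.002]
contact_force: [-0.4, 0.0, 0.2]
opening: -0.0
```

jog_arm([
  [0, 0, 0, 0.3, 0, 0, 0],
  [0, 0, 0, 0.3, 0, 0, 0],
  [0, 0, 0, 0, 0, 0, 0],
])

```text
t: 4.43
tool_pos: [0.5065, 0.1799, 0.0562]
tool_rot: [3.141, -0.071, -0.0]
contact_force: [-0.8, -0.5, 0.2]
opening: 0.0002
```

```bash
python3 -c "
from h import *
go([.5116,.1800,.057],87.4)"
```

```text
t4.43 tcp [506.5 179.9  56.2] jaw deg -92.6 tilt [-0. -0. -1.] F [-0.8 -0.5  0.2] Mz [-0.008  0.064  0.048] op 0.2 q [ 0.2   0.06  1.96 -0.    1.12  1.82]
shift cm (tool axes before turn) [ 0.51 -0.03 -0.08] turn z deg 0.0 rad 0.0
```

jog_arm([
  [0, 0, 0, 0.2, 0, 0, 0],
  [0, 0, 0, 0.2, 0, 0, 0],
])

```text
t: 4.6
tool_pos: [0.5101, 0.1798, 0.0561]
tool_rot: [3.141, -0.071, -0.001]
contact_force: [-2.5, 1.2, 0.7]
opening: -0.0002
```

jog_arm([
  [0, 0, 0, 0.15, 0, 0, 0],
  [0, 0, 0, 0.15, 0, 0, 0],
])

```text
t: 4.77
tool_pos: [0.5106, 0.1798, 0.0561]
tool_rot: [3.14, -0.071, -0.014]
contact_force: [-17.0, -1.5, 14.5]
opening: 0.0001
```

jog_arm([
  [0, 0, 0, 0.15, 0, 0, 0],
  [0, 0, 0, 0, 0, 0, 0],
])

```text
t: 4.93
tool_pos: [0.5106, 0.1798, 0.0561]
tool_rot: [3.14, -0.071, -0.021]
contact_force: [-20.4, -0.8, 16.4]
opening: -0.0
```

The bed stopped dead at the expected home position with 20 N on it. I'll back off, lift and move over the knob.

jog_arm([
  [0, 0, 0, -1.5, 0, 0, 0],
  [0, 0, 0, -2, 0, 0, 0],
  [0, 0, 0, 0, 0, -2, 0],
  [0, 0, 0, 0, 0, -3.5, 0],
  [0, 0, 0, 0, 0, -3.5, 0],
  [0, 0, 0, 0, 0, -3.5, 0],
  [0, 0, 0, 0, 0, -3.5, 1],
  [0, 0, -0.11, 0, 0, 0, 1],
  [0, 0, -0.11, 0, 0, 0, 1],
  [0, 0, -0.11, 0, 0, 0, 1],
  [0, 0, -0.11, 0, 0, 0, 1],
  [0, 0, -0.11, 0, 0, 0, 1],
])

```text
t: 5.93
tool_pos: [0.4806, 0.1813, 0.2168]
tool_rot: [3.04, 0.793, 0.003]
contact_force: [0.6, -1.0, 0.1]
opening: 0.0721
```

jog_arm([
  [0, 0, -0.11, 0, 0, 0, 1],
  [0, 0, -0.11, 0, 0, 0, 1],
  [0, 0, -0.11, 0, 0, 0, 1],
  [0, 0, -0.11, 0, 0, 0, 1],
  [0, 0, -0.11, 0, 0, 0, 1],
  [0, 0, 0, 0, 0, 0, 1],
])

```text
t: 6.43
tool_pos: [0.4805, 0.1813, 0.2166]
tool_rot: [2.713, 1.583, 0.002]
contact_force: [-0.5, 0.2, -0.3]
opening: 0.0854
```

```bash
python3 -c "
from h import *
for n in('top','side'):
    o=ctrl.get_obs();im,d=vision.get_image(n);cv2.imwrite(f'pics/{n}1.png',im[:,:,::-1]);K,T=cam(n);P=cloud(d,K,T)
    print(n,knob_angle(P));m=(P[...,2]>.055)&(P[...,2]<.07)&(P[...,0]>.48)&(P[...,0]<.56)&(abs(P[...,1]-.18)<.04);q=P[m];print(len(q),q.mean(0) if len(q) else '',cv2.minAreaRect((q[:,:2]*1000).astype(np.float32)) if len(q) else '')
go([.6115,.1755,.20],-29)"
```

```text
top (np.float64(-28.658661253430996), 466)
63 [0.52843728 0.16985175 0.06335785] ((529.7259521484375, 171.51443481445312), (14.113568305969238, 14.278677940368652), 83.53301239013672)
side (np.float64(-29.27385177540195), 186)
82 [0.52843733 0.1746364  0.06352758] ((529.392822265625, 179.0418243408203), (30.37533187866211, 14.16503620147705), 86.64581298828125)
t6.53 tcp [480.3 181.3 216.5] jaw deg -29.7 tilt [ 0.001  0.    -1.   ] F [0.2 0.1 0.4] Mz [-0.023 -0.007  0.008] op 85.4 q [ 0.22 -0.19  1.91 -0.    1.43  0.73]
shift cm (tool axes before turn) [ 6.   11.67  1.66] turn z deg -0.7 rad -0.013
```

jog_arm([
  [0, 0, -0.013, 1.5, 3, 0, 1],
  [0, 0, 0, 1.5, 3, 0, 1],
  [0, 0, 0, 1.5, 3, 0, 1],
  [0, 0, 0, 1.5, 2.65, 0, 1],
  [0, 0, 0, 0, 0, 0, 1],
  [0, 0, 0, 0, 0, 0, 1],
])

```text
t: 7.03
tool_pos: [0.6118, 0.1769, 0.2155]
tool_rot: [-2.706, -1.595, 0.002]
contact_force: [-0.5, 0.1, 0.1]
opening: 0.0853
```

```bash
python3 -c "
from h import *
go([.6115,.1755,.134],-29)"
```

```text
t7.03 tcp [611.8 176.9 215.5] jaw deg -29.0 tilt [-0.001 -0.    -1.   ] F [-0.5  0.1  0.1] Mz [0.024 0.044 0.043] op 85.3 q [0.16 0.11 1.62 0.   1.42 0.67]
shift cm (tool axes before turn) [-0.13  0.05  8.15] turn z deg 0.0 rad 0.001
```

jog_arm([
  [0, 0, 0, -0.13, 0, 2.5, 1],
  [0, 0, 0, 0, 0, 2.5, 1],
  [0, 0, 0, 0, 0, 2.1, 1],
  [0, 0, 0, 0, 0, 1.05, 1],
  [0, 0, 0, 0, 0, 0, 1],
])

```text
t: 7.45
tool_pos: [0.6075, 0.1759, 0.1316]
tool_rot: [-2.703, -1.597, 0.009]
contact_force: [-0.9, -0.2, -1.0]
opening: 0.0853
```

```bash
python3 -c "
from h import *
go([.6115,.1755,.134],-29)"
```

```text
t7.45 tcp [607.5 175.9 131.6] jaw deg -28.8 tilt [-0.006 -0.001 -1.   ] F [-0.9 -0.2 -1. ] Mz [ 0.019 -0.013 -0.018] op 85.3 q [0.16 0.17 1.69 0.   1.28 0.67]
shift cm (tool axes before turn) [ 0.16  0.37 -0.24] turn z deg 0.2 rad 0.003
```

jog_arm([
  [0, 0, 0, 0, 0, 0, 1],
])

```text
t: 7.53
tool_pos: [0.6098, 0.1762, 0.1351]
tool_rot: [-2.704, -1.598, 0.0]
contact_force: [-0.0, 0.4, 1.0]
opening: 0.0853
```

```bash
python3 -c "
from h import *
go([.6115,.1755,.134],-29)"
```

```text
t7.53 tcp [609.8 176.2 135.1] jaw deg -28.8 tilt [-0. -0. -1.] F [-0.   0.4  1. ] Mz [-0.005 -0.055  0.017] op 85.3 q [0.16 0.17 1.69 0.   1.28 0.67]
shift cm (tool axes before turn) [0.02 0.19 0.11] turn z deg 0.2 rad 0.003
```

Adjust by 1.9 mm and close.

jog_arm([
  [0, 0, 0, 0, 0.18, 0.05, 1],
  [0, 0, 0, 0, 0, 0, 1],
  [0, 0, 0, 0, 0, 0, 0.6],
  [0, 0, 0, 0, 0, 0, 0.6],
  [0, 0, 0, 0, 0, 0, 0.6],
  [0, 0, 0, 0, 0, 0, 0.6],
  [0, 0, 0, 0, 0, 0, 0.6],
], grip_force=40)

```text
t: 8.12
tool_pos: [0.6106, 0.1766, 0.1361]
tool_rot: [-2.701, -1.597, 0.004]
contact_force: [-9.5, 3.2, 8.8]
opening: 0.0591
```

```bash
python3 -c "
from h import *
go([.6115,.1755,.134],-29)"
```

```text
t8.12 tcp [610.6 176.6 136.1] jaw deg -28.8 tilt [-0.004  0.002 -1.   ] F [-9.5  3.2  8.8] Mz [ 0.52   1.555 -0.045] op 59.1 q [0.16 0.17 1.68 0.   1.29 0.67]
shift cm (tool axes before turn) [-0.05  0.14  0.21] turn z deg 0.2 rad 0.003
```

jog_arm([
  [0, 0, 0, 0, -0.12, -0.1, 0.6],
  [0, 0, 0, 0, 0, 0, 0.6],
  [0, 0, 0.06, 0, 0, 0, 0.6],
  [0, 0, 0.06, 0, 0, 0, 0.6],
  [0, 0, 0.06, 0, 0, 0, 0.6],
  [0, 0, 0.06, 0, 0, 0, 0.6],
])

```text
t: 8.62
tool_pos: [0.6104, 0.1767, 0.1361]
tool_rot: [-2.876, -1.259, 0.001]
contact_force: [-4.9, 2.6, 4.5]
opening: 0.0591
```

```bash
python3 -c "
from h import *
go([.6115,.1755,.134],-60)"
```

```text
t8.62 tcp [610.4 176.7 136.1] jaw deg -42.7 tilt [-0.002  0.002 -1.   ] F [-4.9  2.6  4.5] Mz [0.559 0.944 0.036] op 59.1 q [0.16 0.17 1.68 0.   1.29 0.91]
shift cm (tool axes before turn) [-0.01  0.16  0.21] turn z deg 17.3 rad 0.302
```

jog_arm([
  [0, 0, 0.06, 0, 0, 0, 0.6],
  [0, 0, 0.06, 0, 0, 0, 0.6],
  [0, 0, 0.06, 0, 0, 0, 0.6],
  [0, 0, 0.06, 0, 0, 0, 0.6],
  [0, 0, 0.06, 0, 0, 0, 0.6],
  [0, 0, 0, 0, 0, 0, 0.6],
])

```text
t: 9.12
tool_pos: [0.6104, 0.1767, 0.1361]
tool_rot: [-3.032, -0.816, 0.002]
contact_force: [-5.5, 2.7, 4.4]
opening: 0.0591
```

```bash
python3 -c "
from h import *
go([.6115,.1755,.134],-60)
for n in('top','side'):
    o=ctrl.get_obs();im,d=vision.get_image(n);cv2.imwrite(f'pics/{n}2.png',im[:,:,::-1])
im=cv2.imread('pics/side2.png')[150:330,210:410];cv2.imwrite('pics/c2.png',cv2.resize(im,None,fx=3.3,fy=3.3,interpolation=2))
"
```

```text
t9.12 tcp [610.4 176.7 136.1] jaw deg -59.9 tilt [-0.002  0.002 -1.   ] F [-5.5  2.7  4.4] Mz [ 0.623  0.881 -0.045] op 59.1 q [0.16 0.17 1.68 0.   1.29 1.21]
shift cm (tool axes before turn) [0.04 0.16 0.21] turn z deg 0.1 rad 0.002
```

View pics/c2.png

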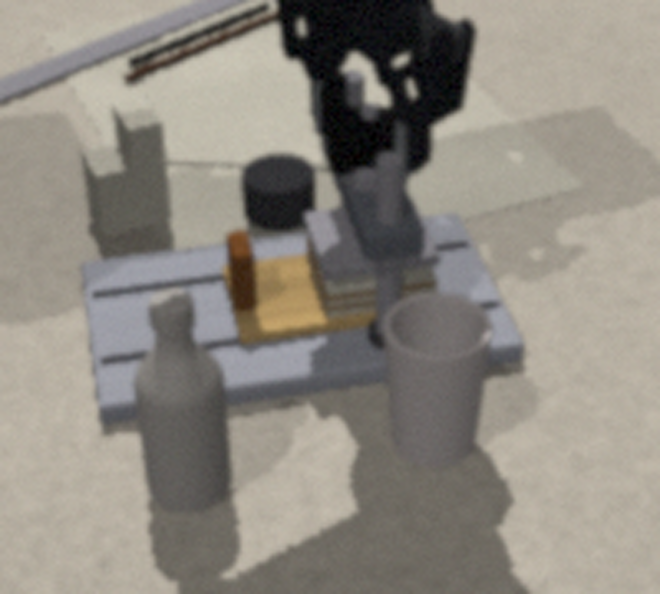

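The crop shows the bed home with the platen still above the model, and the gripper on the knob with nothing disturbed. Next I'll open and swing back 90° around the knob; the fingers stay clear of the posts.

jog_arm([
  [0, 0, 0, 0, 0, 0, 1],
  [0, 0, 0, 0, 0, 0, 1],
  [0, 0, 0, 0, 0, 0, 1],
  [0, 0, 0, 0, 0, 0, 1],
])

```text
t: 9.55
tool_pos: [0.6112, 0.1755, 0.1352]
tool_rot: [3.032, 0.819, 0.001]
contact_force: [0.4, -0.5, -0.1]
opening: 0.0854
```

```bash
cat > plat.py <<'E'
from h import *
def look(tag):
    for n in('top','side'):
        im,d=vision.get_image(n);cv2.imwrite(f'pics/{n}{tag}.png',im[:,:,::-1]);K,T=cam(n);P=cloud(d,K,T)
        p=P[...,:2]-C0;c,s=np.cos(YAW),np.sin(YAW);x=p[...,0]*c+p[...,1]*s;y=-p[...,0]*s+p[...,1]*c
        m=(x>-34)&(x<-.021)&(abs(y)<.028)&(x>-.032)&(P[...,2]>.046)&(P[...,2]<.07)
        k=(np.hypot(x,y)<.0038)&(P[...,2]>.141)&(P[...,2]<.155)
        b=(abs(x)<.015)&(abs(y)<.06)&(P[...,2]>.1)&(P[...,2]<.108)
        print(n,'knob',knob_angle(P),'platen z',m.sum(),np.median(P[m][:,2]) if m.any() else '', 'pin',k.sum(),np.median(P[k][:,2]) if k.any() else '','beam',np.median(P[b][:,2]) if b.any() else '')
E
python3 -c "
from plat import *
go([.6105,.1767,.135],30)
look(3)"
```

```text
t9.55 tcp [611.2 175.5 135.2] jaw deg -59.8 tilt [ 0. -0. -1.] F [ 0.4 -0.5 -0.1] Mz [-0.059  0.012  0.036] op 85.4 q [ 0.16  0.17  1.68 -0.    1.28  1.21]
shift cm (tool axes before turn) [ 0.   -0.14  0.02] turn z deg -89.8 rad -1.567
top knob (np.float64(38.58883543416721), 1) platen z 60 0.05966687749563043 pin 0  beam 0.10363814373616764
side knob (np.float64(30.473918238821472), 187) platen z 83 0.05979543944963428 pin 11 0.1467433886696491 beam 0.10378678949325743
```

jog_arm([
  [0, 0, -0.12, 0, -0.1, 0, 1],
  [0, 0, -0.12, 0, 0, 0, 1],
  [0, 0, -0.12, 0, 0, 0, 1],
  [0, 0, -0.12, 0, 0, 0, 1],
  [0, 0, -0.12, 0, 0, 0, 1],
  [0, 0, -0.12, 0, 0, 0, 1],
  [0, 0, -0.12, 0, 0, 0, 1],
  [0, 0, -0.12, 0, 0, 0, 1],
  [0, 0, -0.12, 0, 0, 0, 1],
  [0, 0, -0.12, 0, 0, 0, 1],
  [0, 0, -0.12, 0, 0, 0, 1],
  [0, 0, -0.12, 0, 0, 0, 1],
])

```text
t: 10.65
tool_pos: [0.6105, 0.1765, 0.1353]
tool_rot: [1.732, 2.621, -0.0]
contact_force: [-0.2, -0.5, -0.1]
opening: 0.0854
```

jog_arm([
  [0, 0, -0.12, 0, 0, 0, 1],
  [0, 0, 0, 0, 0, 0, 1],
  [0, 0, 0, 0, 0, 0, 0.6],
  [0, 0, 0, 0, 0, 0, 0.6],
  [0, 0, 0, 0, 0, 0, 0.6],
  [0, 0, 0, 0, 0, 0, 0.6],
  [0, 0, 0, 0, 0, 0, 0.6],
])

```text
t: 11.23
tool_pos: [0.6106, 0.1767, 0.1356]
tool_rot: [1.581, 2.715, 0.001]
contact_force: [-0.7, -0.4, 1.6]
opening: 0.0588
```

```bash
python3 -c "
from h import *
go([.6105,.1767,.135],-60)"
```

```text
t11.23 tcp [610.6 176.7 135.6] jaw deg 29.6 tilt [ 0.  0. -1.] F [-0.7 -0.4  1.6] Mz [-0.01   0.027 -0.042] op 58.8 q [ 0.16  0.17  1.69  0.    1.28 -0.35]
shift cm (tool axes before turn) [ 0.01 -0.01  0.06] turn z deg 89.6 rad 1.563
```

jog_arm([
  [0, 0, 0.06, 0, 0, 0, 0.6],
  [0, 0, 0.06, 0, 0, 0, 0.6],
  [0, 0, 0.06, 0, 0, 0, 0.6],
  [0, 0, 0.06, 0, 0, 0, 0.6],
  [0, 0, 0.06, 0, 0, 0, 0.6],
  [0, 0, 0.06, 0, 0, 0, 0.6],
  [0, 0, 0.06, 0, 0, 0, 0.6],
])

```text
t: 11.82
tool_pos: [0.6105, 0.1766, 0.1356]
tool_rot: [2.115, 2.323, 0.0]
contact_force: [-0.7, 0.7, 1.4]
opening: 0.0594
```

```bash
python3 -c "
from plat import *
state();look(4);state()"
```

```text
t11.82 tcp [610.5 176.6 135.6] jaw deg 5.4 tilt [ 0. -0. -1.] F [-0.7  0.7  1.4] Mz [-0.056  0.111  0.062] op 59.4 q [ 0.16  0.17  1.69 -0.    1.28  0.07]
top knob (np.float64(0.0), 0) platen z 3 0.05469298492664687 pin 0  beam 0.10363414450426445
side knob (np.float64(5.291046719077629), 197) platen z 82 0.05794570583531816 pin 12 0.14928519073242694 beam 0.1036932637176256
t11.92 tcp [610.5 176.6 135.6] jaw deg 5.5 tilt [ 0. -0. -1.] F [ 0.1 -0.3  2.3] Mz [-0.065  0.114 -0.076] op 59.4 q [ 0.16  0.17  1.69 -0.    1.28  0.07]
```

jog_arm([
  [0, 0, 0.06, 0, 0, 0, 0.6],
  [0, 0, 0.06, 0, 0, 0, 0.6],
  [0, 0, 0.06, 0, 0, 0, 0.6],
  [0, 0, 0.06, 0, 0, 0, 0.6],
  [0, 0, 0.06, 0, 0, 0, 0.6],
])

```text
t: 12.33
tool_pos: [0.6105, 0.1766, 0.1357]
tool_rot: [2.436, 1.983, 0.0]
contact_force: [-0.9, -0.7, 2.2]
opening: 0.0593
```

```bash
python3 -c "
from plat import *
state();look(5);state()"
```

```text
t12.33 tcp [610.5 176.6 135.7] jaw deg -11.7 tilt [ 0. -0. -1.] F [-0.9 -0.7  2.2] Mz [-0.021  0.172  0.078] op 59.3 q [ 0.16  0.17  1.69 -0.    1.28  0.37]
top knob (np.float64(0.0), 0) platen z 2 0.05824074665699763 pin 0  beam 0.10362083558293744
side knob (np.float64(-11.872155997508589), 190) platen z 78 0.05672155984013849 pin 12 0.14921446485116474 beam 0.10389400586148978
t12.43 tcp [610.5 176.6 135.7] jaw deg -11.6 tilt [ 0.  0. -1.] F [-1.3 -0.1  3.3] Mz [-0.049  0.178 -0.086] op 58.8 q [ 0.16  0.17  1.69 -0.    1.28  0.37]
```

jog_arm([
  [0, 0, 0.06, 0, 0, 0, 0.6],
  [0, 0, 0.06, 0, 0, 0, 0.6],
  [0, 0, 0.06, 0, 0, 0, 0.6],
  [0, 0, 0.06, 0, 0, 0, 0.6],
  [0, 0, 0.06, 0, 0, 0, 0.6],
])

```text
t: 12.85
tool_pos: [0.6104, 0.1766, 0.1356]
tool_rot: [2.704, 1.599, -0.0]
contact_force: [-1.4, -0.7, 3.3]
opening: 0.059
```

```bash
python3 -c "
from plat import *
state();look(6);state()"
```

```text
t12.85 tcp [610.4 176.6 135.6] jaw deg -28.8 tilt [-0. -0. -1.] F [-1.4 -0.7  3.3] Mz [-0.054  0.198  0.112] op 59.0 q [ 0.16  0.17  1.69 -0.    1.28  0.67]
top knob (np.float64(-13.633006039833303), 4) platen z 23 0.05456789606262813 pin 0  beam 0.10358542191419384
side knob (np.float64(-30.31777768550537), 187) platen z 80 0.0555665406232812 pin 8 0.14789507645577257 beam 0.10391148316576057
t12.95 tcp [610.4 176.7 135.6] jaw deg -28.7 tilt [-0.  0. -1.] F [-2.4 -0.9  3.4] Mz [-0.106  0.285 -0.084] op 59.2 q [0.16 0.17 1.69 0.   1.28 0.67]
```

jog_arm([
  [0, 0, 0.06, 0, 0, 0, 0.6],
  [0, 0, 0.06, 0, 0, 0, 0.6],
  [0, 0, 0.06, 0, 0, 0, 0.6],
  [0, 0, 0.06, 0, 0, 0, 0.6],
  [0, 0, 0.03, 0, 0, 0, 0.6],
])

```text
t: 13.37
tool_pos: [0.6104, 0.1767, 0.1356]
tool_rot: [-2.894, -1.222, 0.0]
contact_force: [-2.0, -0.0, 3.4]
opening: 0.0589
```

```bash
python3 -c "
from plat import *
state();look(7);state()"
```

```text
t13.37 tcp [610.4 176.7 135.6] jaw deg -44.2 tilt [-0. -0. -1.] F [-2.  -0.   3.4] Mz [-0.054  0.248  0.063] op 58.9 q [0.16 0.17 1.69 0.   1.28 0.94]
top knob (np.float64(-29.036534433992834), 9) platen z 51 0.05449724499355779 pin 0  beam 0.10364173691206424
side knob (np.float64(-43.599129276253024), 184) platen z 82 0.054413464730486694 pin 14 0.1480286807521083 beam 0.10383598755127638
t13.47 tcp [610.4 176.7 135.6] jaw deg -44.1 tilt [-0.  0. -1.] F [-1.7 -0.2  4.2] Mz [-0.05   0.396 -0.107] op 59.3 q [0.16 0.17 1.69 0.   1.28 0.93]
```

jog_arm([
  [0, 0, 0.06, 0, 0, 0, 0.6],
  [0, 0, 0.06, 0, 0, 0, 0.6],
  [0, 0, 0.06, 0, 0, 0, 0.6],
  [0, 0, 0.06, 0, 0, 0, 0.6],
  [0, 0, 0.03, 0, 0, 0, 0.6],
])

```text
t: 13.88
tool_pos: [0.6103, 0.1767, 0.1356]
tool_rot: [-3.032, -0.821, 0.0]
contact_force: [-3.4, 0.1, 3.8]
opening: 0.0591
```

```bash
python3 -c "
from plat import *
state();look(8);state()"
```

```text
t13.88 tcp [610.3 176.7 135.6] jaw deg -59.7 tilt [-0.  0. -1.] F [-3.4  0.1  3.8] Mz [-0.047  0.404  0.09 ] op 59.1 q [0.16 0.17 1.69 0.   1.28 1.21]
top knob (np.float64(43.00773564732991), 2) platen z 50 0.05366274289714207 pin 0  beam 0.10385944834296562
side knob (np.float64(32.26223307195812), 152) platen z 81 0.05325461762681161 pin 9 0.14875254866884913 beam 0.1039734247256483
t13.98 tcp [610.3 176.7 135.6] jaw deg -59.6 tilt [-0.  0. -1.] F [-2.8 -1.1  3.8] Mz [-0.042  0.425 -0.043] op 59.2 q [0.16 0.17 1.69 0.   1.28 1.21]
```

jog_arm([
  [0, 0, 0, 0, 0, 0, 1],
  [0, 0, 0, 0, 0, 0, 1],
  [0, 0, 0, 0, 0, 0, 1],
  [0, 0, 0, 0, 0, 0, 1],
  [0, 0, -0.12, 0, 0, 0, 1],
  [0, 0, -0.12, 0, 0, 0, 1],
  [0, 0, -0.12, 0, 0, 0, 1],
  [0, 0, -0.12, 0, 0, 0, 1],
  [0, 0, -0.12, 0, 0, 0, 1],
  [0, 0, -0.12, 0, 0, 0, 1],
  [0, 0, -0.12, 0, 0, 0, 1],
  [0, 0, -0.12, 0, 0, 0, 1],
])

```text
t: 14.98
tool_pos: [0.6104, 0.1766, 0.1351]
tool_rot: [2.305, 2.135, 0.0]
contact_force: [0.3, 0.4, -0.3]
opening: 0.0853
```

jog_arm([
  [0, 0, -0.12, 0, 0, 0, 1],
  [0, 0, -0.12, 0, 0, 0, 1],
  [0, 0, -0.12, 0, 0, 0, 1],
  [0, 0, -0.12, 0, 0, 0, 1],
  [0, 0, -0.12, 0, 0, 0, 1],
  [0, 0, 0, 0, 0, 0, 1],
  [0, 0, 0, 0, 0, 0, 1],
])

```text
t: 15.57
tool_pos: [0.6104, 0.1766, 0.1351]
tool_rot: [-1.583, -2.713, 0.0]
contact_force: [0.8, -0.6, -0.5]
opening: 0.0852
```

```bash
python3 -c "
from plat import *
go([.6105,.1767,.135],30);look(9)
im=cv2.imread('pics/side9.png')[160:260,250:400];cv2.imwrite('pics/c9.png',cv2.resize(im,None,fx=5,fy=5,interpolation=2))"
```

```text
t15.57 tcp [610.4 176.6 135.1] jaw deg 29.5 tilt [-0. -0. -1.] F [ 0.8 -0.6 -0.5] Mz [ 0.012  0.014 -0.035] op 85.2 q [ 0.16  0.17  1.69  0.    1.28 -0.35]
shift cm (tool axes before turn) [0.   0.01 0.01] turn z deg -0.5 rad -0.009
top knob (np.float64(0.0), 0) platen z 45 0.05340535891412734 pin 0  beam 0.10348562589909965
side knob (np.float64(31.868192165627708), 202) platen z 86 0.053583956416695 pin 12 0.1476492420025663 beam 0.10403985642003727
```

View pics/c9.png

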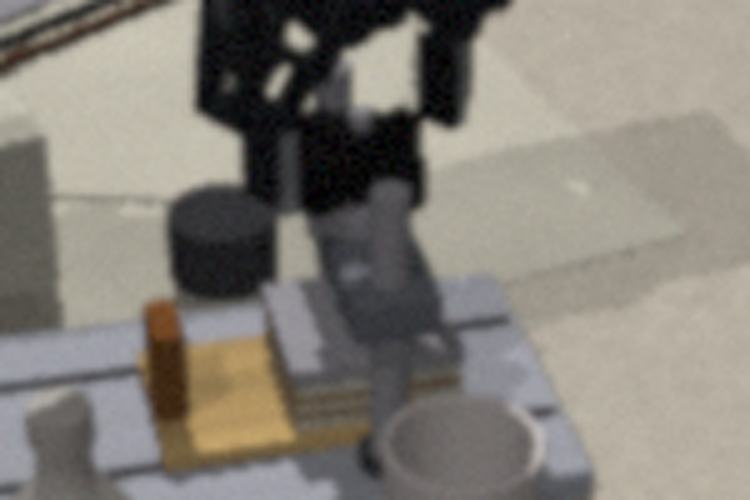

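The platen is now almost on the model. I'll grip again and turn in small steps.

jog_arm([
  [0, 0, -0.03, 0, 0, 0, 1],
  [0, 0, 0, 0, 0, 0, 0.6],
  [0, 0, 0, 0, 0, 0, 0.6],
  [0, 0, 0, 0, 0, 0, 0.6],
  [0, 0, 0, 0, 0, 0, 0.6],
  [0, 0, 0, 0, 0, 0, 0.6],
  [0, 0, 0.04, 0, 0, 0, 0.6],
  [0, 0, 0.04, 0, 0, 0, 0.6],
  [0, 0, 0.04, 0, 0, 0, 0.6],
  [0, 0, 0.04, 0, 0, 0, 0.6],
  [0, 0, 0.04, 0, 0, 0, 0.6],
  [0, 0, 0, 0, 0, 0, 0.6],
])

```text
t: 16.67
tool_pos: [0.6105, 0.1767, 0.1356]
tool_rot: [1.806, 2.571, 0.0]
contact_force: [-0.8, -0.0, 2.1]
opening: 0.0594
```

```bash
python3 -c "
from plat import *
state();look(10);state()"
```

```text
t16.67 tcp [610.5 176.7 135.6] jaw deg 19.8 tilt [ 0.  0. -1.] F [-0.8 -0.   2.1] Mz [ 0.008  0.12  -0.055] op 59.4 q [ 0.16  0.17  1.69  0.    1.28 -0.18]
top knob (np.float64(0.0), 0) platen z 38 0.05291104907174177 pin 0  beam 0.10387895484258447
side knob (np.float64(19.233121897476387), 181) platen z 87 0.0527897328855339 pin 16 0.14819860582893932 beam 0.1039256208265632
t16.77 tcp [610.5 176.7 135.6] jaw deg 19.9 tilt [ 0.  0. -1.] F [-0.8  0.1  1.7] Mz [ 0.054  0.145 -0.046] op 58.6 q [ 0.16  0.17  1.69  0.    1.28 -0.18]
```

jog_arm([
  [0, 0, 0.04, 0, 0, 0, 0.6],
  [0, 0, 0.04, 0, 0, 0, 0.6],
  [0, 0, 0.04, 0, 0, 0, 0.6],
  [0, 0, 0.04, 0, 0, 0, 0.6],
  [0, 0, 0.04, 0, 0, 0, 0.6],
  [0, 0, 0, 0, 0, 0, 0.6],
])

```text
t: 17.27
tool_pos: [0.6105, 0.1767, 0.1356]
tool_rot: [2.052, 2.378, 0.0]
contact_force: [-0.4, -1.4, 2.6]
opening: 0.0591
```

```bash
python3 -c "
from plat import *
state();look(11);state()"
```

```text
t17.27 tcp [610.5 176.7 135.6] jaw deg 8.4 tilt [ 0.  0. -1.] F [-0.4 -1.4  2.6] Mz [ 0.059  0.13  -0.079] op 59.1 q [0.16 0.17 1.69 0.   1.28 0.02]
top knob (np.float64(0.0), 0) platen z 5 0.05109781819447168 pin 0  beam 0.10372166307785191
side knob (np.float64(7.1815099060027565), 189) platen z 88 0.05203814921663347 pin 13 0.14911487325970418 beam 0.10390084572224423
t17.37 tcp [610.5 176.7 135.6] jaw deg 8.5 tilt [ 0.  0. -1.] F [-1.9 -0.3  2.4] Mz [ 0.01   0.128 -0.015] op 59.2 q [0.16 0.17 1.69 0.   1.28 0.02]
```

jog_arm([
  [0, 0, 0.04, 0, 0, 0, 0.6],
  [0, 0, 0.04, 0, 0, 0, 0.6],
  [0, 0, 0.04, 0, 0, 0, 0.6],
  [0, 0, 0, 0, 0, 0, 0.6],
])

```text
t: 17.7
tool_pos: [0.6105, 0.1767, 0.1356]
tool_rot: [2.191, 2.252, 0.0]
contact_force: [-2.3, -0.1, 4.1]
opening: 0.0596
```

```bash
python3 -c "
from plat import *
state();look(12);state()"
```

```text
t17.70 tcp [610.5 176.7 135.6] jaw deg 1.6 tilt [ 0.  0. -1.] F [-2.3 -0.1  4.1] Mz [0.048 0.178 0.045] op 59.6 q [ 0.16  0.17  1.69 -0.    1.28  0.14]
top knob (np.float64(0.0), 0) platen z 5 0.05174305445039351 pin 0  beam 0.10363621026758257
side knob (np.float64(1.5981416263301247), 193) platen z 84 0.051751404370269205 pin 9 0.14843811529043932 beam 0.10388045251255665
t17.80 tcp [610.5 176.7 135.6] jaw deg 1.6 tilt [ 0.  0. -1.] F [-1.5 -0.5  3.8] Mz [-0.027  0.24   0.029] op 59.4 q [0.16 0.17 1.69 0.   1.28 0.14]
```

jog_arm([
  [0, 0, 0.04, 0, 0, 0, 0.6],
  [0, 0, 0.04, 0, 0, 0, 0.6],
  [0, 0, 0.04, 0, 0, 0, 0.6],
  [0, 0, 0, 0, 0, 0, 0.6],
])

```text
t: 18.13
tool_pos: [0.6105, 0.1767, 0.1356]
tool_rot: [2.322, 2.116, 0.0]
contact_force: [-1.3, 0.1, 4.3]
opening: 0.0594
```

```bash
python3 -c "
from plat import *
state();look(13);state()"
```

```text
t18.13 tcp [610.5 176.7 135.6] jaw deg -5.3 tilt [ 0.  0. -1.] F [-1.3  0.1  4.3] Mz [ 0.038  0.288 -0.065] op 59.4 q [0.16 0.17 1.69 0.   1.28 0.26]
top knob (np.float64(0.0), 0) platen z 4 0.04995040116356331 pin 0  beam 0.10385521262863495
side knob (np.float64(-5.414984661464643), 196) platen z 82 0.05165620927231401 pin 9 0.1467717104105824 beam 0.10373610808503503
t18.23 tcp [610.5 176.7 135.6] jaw deg -5.2 tilt [ 0.  0. -1.] F [-1.7  0.3  3.9] Mz [ 0.006  0.287 -0.047] op 59.0 q [0.16 0.17 1.69 0.   1.28 0.26]
```

```bash
cat > avg.py <<'E'
from h import *
def avg(N=4):
    D=[];K,T=cam('side')
    for i in range(N):
        im,d=vision.get_image('side');D.append(np.where(d>0,d,np.nan))
    d=np.nanmedian(D,0);P=cloud(d,K,T);cv2.imwrite('pics/last.png',im[:,:,::-1])
    p=P[...,:2]-C0;c,s=np.cos(YAW),np.sin(YAW);x=p[...,0]*c+p[...,1]*s;y=-p[...,0]*s+p[...,1]*c
    m=(x>-.033)&(x<-.021)&(abs(y)<.028)&(P[...,2]>.046)&(P[...,2]<.07)
    k=(np.hypot(x,y)<.006)&(P[...,2]>.1415)&(P[...,2]<.156)
    print('platen',m.sum(),P[m][:,2].mean(),np.median(P[m][:,2]),'pin',np.sort(P[k][:,2]).round(4)[::-1][:16],'knob',knob_angle(P))
E
python3 -c "
from avg import *
avg();state()"
```

```text
platen 88 0.051668802932653905 0.051655019373505695 pin [0.1479 0.1477 0.1476 0.1476 0.1475 0.1474 0.1474 0.1472 0.1467 0.1466
 0.1464 0.1463 0.1462 0.1448 0.1446 0.1443] knob (np.float64(-5.939963024131646), 206)
t18.43 tcp [610.5 176.7 135.6] jaw deg -5.3 tilt [ 0.  0. -1.] F [-1.7  0.4  5.5] Mz [0.072 0.257 0.059] op 58.9 q [0.16 0.17 1.69 0.   1.28 0.26]
```

jog_arm([
  [0, 0, 0.04, 0, 0, 0, 0.6],
  [0, 0, 0.04, 0, 0, 0, 0.6],
  [0, 0, 0, 0, 0, 0, 0.6],
])

```text
t: 18.68
tool_pos: [0.6105, 0.1767, 0.1356]
tool_rot: [-2.406, -2.02, -0.0]
contact_force: [-1.5, 0.2, 5.6]
opening: 0.0593
```

```bash
python3 -c "
from avg import *
avg();state()"
```

```text
platen 87 0.05168894498625617 0.05168895704187504 pin [0.1472 0.1472 0.1468 0.1467 0.1467 0.1467 0.1466 0.1466 0.1466 0.1465
 0.1463 0.1461 0.1458 0.1451 0.1449 0.1443] knob (np.float64(-11.045034019320102), 191)
t18.88 tcp [610.5 176.7 135.6] jaw deg -9.9 tilt [ 0.  0. -1.] F [-2.1  0.3  5.1] Mz [ 0.02   0.356 -0.11 ] op 59.4 q [0.16 0.17 1.69 0.   1.28 0.34]
```

jog_arm([
  [0, 0, 0.04, 0, 0, 0, 0.6],
  [0, 0, 0.04, 0, 0, 0, 0.6],
  [0, 0, 0.04, 0, 0, 0, 0.6],
  [0, 0, 0, 0, 0, 0, 0.6],
])

```text
t: 19.22
tool_pos: [0.6104, 0.1767, 0.1355]
tool_rot: [-2.523, -1.872, -0.0]
contact_force: [-1.7, -0.6, 5.2]
opening: 0.0591
```

```bash
python3 -c "
from avg import *
avg();state()"
```

```text
platen 92 0.051616801005370486 0.05162170748745731 pin [0.146  0.1456 0.1455 0.1451 0.1449 0.1449 0.1449 0.1448 0.1447 0.1443
 0.1442 0.1442 0.1438 0.1438 0.1438 0.1433] knob (np.float64(-17.225250791078906), 205)
t19.42 tcp [610.5 176.7 135.5] jaw deg -16.8 tilt [ 0.  0. -1.] F [-2.5 -0.7  5. ] Mz [ 0.013  0.35  -0.034] op 59.1 q [0.16 0.17 1.69 0.   1.28 0.46]
```

jog_arm([
  [0, 0, 0.04, 0, 0, 0, 0.6],
  [0, 0, 0.04, 0, 0, 0, 0.6],
  [0, 0, 0, 0, 0, 0, 0.6],
])

```text
t: 19.67
tool_pos: [0.6105, 0.1767, 0.1356]
tool_rot: [-2.595, -1.77, -0.0]
contact_force: [-2.0, 0.7, 4.6]
opening: 0.0593
```

```bash
python3 -c "
from avg import *
avg();state()"
```

```text
platen 91 0.05168611838946595 0.051681533189610995 pin [0.145  0.1449 0.1448 0.1448 0.1447 0.1445 0.1443 0.1443 0.1441 0.1441
 0.1438 0.1437 0.1437 0.1434 0.1434 0.1434] knob (np.float64(-21.891948975285718), 196)
t19.87 tcp [610.5 176.7 135.6] jaw deg -21.3 tilt [ 0.  0. -1.] F [-2.4  0.5  4.4] Mz [ 0.023  0.344 -0.08 ] op 59.1 q [0.16 0.17 1.69 0.   1.28 0.54]
```

jog_arm([
  [0, 0, 0, 0, 0, 0, 1],
  [0, 0, 0, 0, 0, 0, 1],
  [0, 0, 0, 0, 0, 0, 1],
  [0, 0, 0, 0, 0, 0, 1],
  [0, 0, 0, 0, 0, -2, 1],
  [0, 0, 0, 0, 0, -3, 1],
  [0, 0, 0, 0, 0, -3.5, 1],
  [0, 0, 0, 0, 0, -3.5, 1],
  [0, 0, 0, 0, -3, 0, 1],
  [0, 0, 0, 0, -3.5, 0, 1],
  [0, 0, 0, 0, -3.5, 0, 1],
  [0, 0, 0, 0, -3.5, 0, 1],
])

```text
t: 20.87
tool_pos: [0.4835, 0.226, 0.2552]
tool_rot: [-2.595, -1.77, -0.0]
contact_force: [-0.1, -0.6, 0.7]
opening: 0.0853
```

jog_arm([
  [0, 0, 0, 0, -3.5, 0, 1],
  [0, 0, 0, 0, -3, 0, 1],
  [0, 0, 0, 0, 0, 0, 1],
  [0, 0, 0, 0, 0, 0, 1],
])

```text
t: 21.2
tool_pos: [0.4233, 0.25, 0.2553]
tool_rot: [2.592, 1.774, 0.001]
contact_force: [0.8, -0.8, 0.8]
opening: 0.0849
```

```bash
python3 -c "
from avg import *
from plat import look
avg();look(20);state()
a=cv2.imread('pics/top20.png')[150:340,120:370];b=cv2.imread('pics/side20.png')[160:320,220:400]
a=cv2.resize(a,(400,304),interpolation=2);b=cv2.resize(b,(342,304),interpolation=2);cv2.imwrite('pics/c20.png',np.hstack([a,b]))"
```

```text
platen 88 0.05170921568976617 0.05166783024058147 pin [0.1448 0.1448 0.1445 0.1445 0.1444 0.1444 0.1442 0.1441 0.144  0.1439
 0.1439 0.1439 0.1438 0.1436 0.1435 0.143 ] knob (np.float64(-21.335150627241212), 198)
top knob (np.float64(-21.394484653522895), 444) platen z 227 0.0518328047652965 pin 20 0.14473962103335664 beam 0.10384655417678823
side knob (np.float64(-21.28884776199487), 192) platen z 86 0.0518829719916421 pin 7 0.14427521191965387 beam 0.10379006047984987
t21.50 tcp [425.  249.1 255.2] jaw deg -21.4 tilt [-0. -0. -1.] F [0.1 0.2 0.2] Mz [-0.001 -0.044 -0.03 ] op 85.8 q [ 0.38 -0.27  1.91 -0.    1.5   0.75]
```

View pics/c20.png

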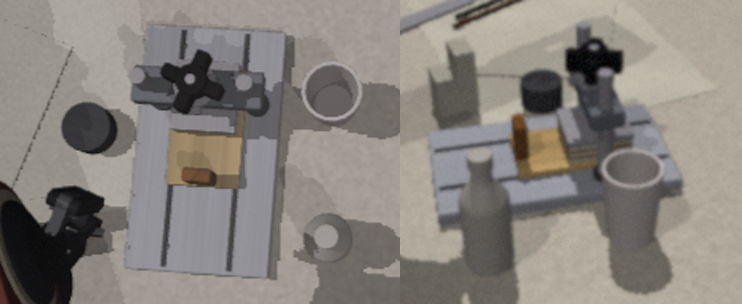

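The top view shows the bed home, the platen on the model, and the knob released with the gripper clear at lower left. The weight, maquette, jar and glue are standing in place. The pin has sunk from 149.7 to 144.7 mm, so I'm handing in.

```bash
python3 -c "
from station import ctrl
print(ctrl.finish_job())"
```

```text
the job is handed in; nothing more can be done
None
```

The model is pressed to the first click, and I handed the job in at about 21.5 s of the 54 s allowed.

- **Bed:** I pushed it home with closed fingers until it stopped dead at about 20 N. The handle was then measured at x ≈ -82 mm in the press frame, which is the home position.
- **Knob:** I turned it clockwise in three strokes between the posts, about 173° in all. The platen came down on the model and stayed at the same height from then on.
- **Click:** I turned on until the pin had sunk, then let go. The top camera put the pin at 149.7 mm before and 144.7 mm after, the 5 mm of the first click. The knob did not move when released. My estimates of the clutch angle range from about 0.44 to 0.51 rad, inside the 0.37–0.57 notch.
- **Surroundings:** in the last picture the glue bottle, jar, weight and model house were standing in place, and the gripper was touching nothing.

**Checks that were weak or disagreed:**
- The wrist torque was too noisy to show the 0.23 N m peak, so I judged the click from the platen height, knob angle and pin instead.
- The side camera read the pin about 1 mm low throughout.

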